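Clamp a jar with the sunken knob

TASK

Stand the yellow-lidded red jar that is on the bench top (not those on the conveyor) upright in the open nest of the jar clamp and let go of it; then wind the small black knob at the bottom of its well clockwise until the sprung orange pad has pushed the jar home against the V backstop and grips it with about 12 N: firmly seated, never crushed (25 N is too much). Do not bear hard on the blue housing or its well, leave the other loose things where they are, and let go of everything at the end.

Things in the scene. Friction and masses are not known exactly. Their poses are not given: they have to be found in the camera images.
- jar: the jar to clamp: red, round, 95 mm tall, 200 to 400 g, yellow lid. Body 60 mm across from 0 to 66 mm up, a narrower neck, lid 62 mm across from 76 to 95 mm up (take it by the lid). Loose, stands on the table between the robot and the clamp. Origin: centre of its underside; z up along its axis
- clamp: the jar clamp, fixed: aluminium base plate 120 x 300 mm, 8 mm thick. Origin on the table under the plate; its +y runs along the clamp from the blue housing (at y = -100 mm) past the orange pad to the nest (y = 45 mm) and the V backstop
- nest (a point): centre of the nest, on top of the base plate (8 mm above the table), marked by a grey disc 66 mm across: the jar's underside is to stand here. Axes as the clamp's. A centred jar has 5.5 to 9.5 mm of room to the orange pad (on -y) and 4 to 13 mm to the V backstop (on +y); both are 50 mm high, so the lid stays above them
- housing: blue housing 112 x 112 mm, flat top 66 mm above the table, with a round open well 70 mm across, 28 mm deep (white floor 38 mm above the table) at its centre. The gripper must enter partly closed (fingers under 65 mm corner to corner). Origin: centre of its underside, 8 mm above the table. Bearing on it with over 15 N is too hard
- knob_grip (a point): on the vertical axis of the black knob in the middle of the well, at its top face, 62.5 mm above the table (3.5 mm below the housing's top). The knob is an upright bar 42 mm long (point's x), 16 mm thick (point's y: pinch it so), 21 mm tall, on a round skirt 46 mm across, 3 mm thick, on the well floor; a yellow line on top points to -x
- knob (a joint): angle of the knob, rad, growing clockwise seen from above; 0 to 4.2, starts at 0 to 0.5; stays where it is left. 1 rad moves the jaw 8 mm towards the jar. Its drag is a steady 0.18 N m against the motion (held at rest it may act either way); the jaw's load adds a counter-clockwise pull of 0.008 N m per newton on the jar (0.10 N m at 12 N)
- jaw: the moving jaw: a steel carrier that the knob drives along the clamp's +y, with an orange pad 56 mm wide, 38 mm tall sprung on it. The spring yields 1 mm per 4 N: once the jar is seated the force grows 32 N per rad of knob; 12 N is 0.37 rad past first firm contact. Sliding the jar takes 1 to 3 N. Origin on the table plane below the carrier, 27.5 mm behind the pad's face
- backstop: steel foot of the backstop, fixed on the base plate at y = 115 mm of the clamp; it carries a dark steel V block, open towards the pad, into which the jar is pushed. How far the last job left the V block standing out of this foot differs by up to 9 mm and is not measured: find it by feel. It does not give. Origin: centre of the foot's underside
- jar_white_a: bystander: same red jar with a white lid. Origin: centre of underside
- jar_white_b: bystander: same red jar with a white lid. Origin: centre of underside
- spare_lid: bystander: loose yellow lid, a disc 62 mm across, 19 mm tall, lying on the table. Origin: centre of underside
- wrench: bystander: open wrench lying on the table
- beaker: bystander: steel beaker 70 mm across, 80 mm tall
- weight: bystander: brass check weight 44 mm across, 56 mm tall
Not all that is in view belongs to the job. What is shaped like the jar but green or pink is not meant.

How it is judged (in metres and radians):
On the way:
1. the jar stands upright in the nest, released, before it is clamped (horizontal distance between jar and nest below 0.015 m and z of jar in the frame of nest below 0.004 m and angle between jar's own z axis and vertical below 0.1 rad and contact force between the fingers and jar below 0.2 N and contact force between jaw and jar below 5 N), for 0.2 s.
At the end, for the whole second after the job is handed in: the jar stands upright (within 0.08 rad) on the nest's plate, within 20 mm of the nest's centre, touching the V backstop (over 4 N), held by the pad with 6 to 18 N, at rest, and the knob is still (contact force between jaw and jar between 6 and 18 N and contact force between backstop and jar above 4 N and horizontal distance between jar and nest below 0.02 m and z of jar in the frame of nest between -0.003 and 0.004 m and angle between jar's own z axis and vertical below 0.08 rad and linear speed of jar below 0.01 m/s and velocity of joint knob between -0.05 and 0.05 rad/s).
It fails at once if the pad must never press the jar with more than 24 N (contact force between jaw and jar above 24 N).
It fails at once if the fingers must not bear on the blue housing or its well with more than 15 N (contact force between the fingers and housing above 15 N).
It fails at once if the bystanders must not be shifted by more than 30 mm (distance of any of jar_white_a, jar_white_b, spare_lid, wrench, beaker, weight from where it was at the start of the episode above 0.03 m).
It also fails if it takes over 72 s, if anything falls off the work surface, if the arm or the gripper's body presses on something with over 40 N, if the wrist force passes 120 N, or if a joint passes its speed limit or range.

ROBOT

A 6-joint arm with a two-finger parallel gripper is mounted at the origin on the work surface. World frame = base frame: x ahead of the robot, y to its left, z up, the work surface at z = 0. Lengths are in mm, angles in rad, forces in N, time in s.
With the tool pointing down it reaches from about 300 to 775 mm from the base axis. Payload 14.6 kg.
Tool frame: the origin (TCP) lies midway between the tips of the shut fingers; the grasp point (between the pads) lies 19 mm behind it; z points along the fingers, y is the line along which they close (so a half turn about z gives the same grasp; the last joint's range is limited). The gripper opens to 94 mm and grips with 3 to 60 N. Pads are 16 mm wide; open, the fingers measure 119 mm over their backs; the gripper's body (75 mm by 177 mm) begins 78 mm behind the grasp point.
Start: joints at [1.202, 0.3, 1.521, -0, 1.321, -0.067], TCP at [163.479, 525.132, 205.446] pointing down, gripper open.
Joint ranges: [-3.03, 3.03], [-0.79, 2.21], [0.23, 2.52], [-1.04, 4.18], [0, 3.07], [-2.55, 2.55]. Speed limits (rad/s): [2.22, 2.22, 2.57, 3.14, 3.14, 3.14].

INTERFACE

Orientations are given as [roll, pitch, yaw] about the fixed x, y, z axes, in that order (R = Rz(yaw) Ry(pitch) Rx(roll)).
In Python, from cell import manip, camera gives the robot as it stands.
- The arm moves only by the tool move_arm, never from a script. Its arguments are lists of equal length, an entry for each row: "dp": the shift along the world's x, y, z in mm, a list of three; "rotation": the turn, a rotation vector about the world's x, y, z in rad, a list of three; "hand": the opening, from 0 (shut) to 1 (fully open). A call has 1 to 10 rows; each row shifts and turns the commanded pose from where the row before left it; what a row does not reach is not made up. A row lasts 1/8 s, in which the tool goes at most 62.5 mm and 10.7 degrees, less where a joint would pass 70% of its speed; a pose out of reach is approached as far as the arm can. A call with a gripper value outside its range is refused whole. The fingers move at their own pace and stop on an object; "newtons" is the grip in N (left out, the last holds). Time passes only in rows, so rows that do not move let the fingers close. It gives the time, the measured TCP pose, the force, the opening and the grip force at its end, in the units of the state.
- manip.read_state(): the state, without advancing time (a new reading comes with each control period).
- camera(name): name is "scene" or "side" or "wrist"; returns a dict with "image" (480x640x3 uint8, red, green, blue), "fx", "fy", "cx", "cy" (pixels), "R" (3x3) and "t" (3): a world point X has camera coordinates R X + t; the wrist camera has in their place "mount" (4x4, takes a point from camera to tool coordinates, whose origin is the TCP and whose axes are the flange's). Camera axes: x right, y down, z forward; pixel columns grow to the right and rows downward; lengths in mm; the calibration is good to about 2 mm. A picture is of the moment at which its call begins: read the wrist's pose just before it. There is no depth.
- manip.sign_off(): hands the job in; it is judged then, once.
The state is a dict: "clock": time; "joints": joint angles; "qd": joint speeds; "effort": joint torques, N m; "eef_pos": TCP position; "eef_rot": TCP orientation; "wrist_force": force on the tool from outside, world axes, zero at the start; "moment": the same for the moment, N m; "finger_gap": finger opening in mm; "finger_force": force on a finger pad.
Only numpy, scipy, OpenCV 4.12 (cv2) and the standard library are available. Lean on these libraries where they do the work, as an engineer would, in place of code of your own. Each camera call takes 0.05 s, during which the arm holds its last target. There are 200 camera calls.

## Working session

There is one attempt and no reset: what is moved stays moved. The work goes in short steps, Python scripts to look and compute and a tool call to move; the robot and the scene stay as the last step left them, time stands still between calls to the robot, and variables do not carry over. Pictures are saved under pics/ and viewed, at most 10 in all, crops included, and the job is handed in when it is done.

Besides the shell and the picture viewer there is one more tool, called after "Call:" in YAML: its name, and indented under it one key for each argument. move_arm: Moves the arm, as the interface text tells. Its arguments: {"type":"object","properties":{"dp":{"type":"array","items":{"type":"array","items":{"type":"number"}}},"rotation":{"type":"array","items":{"type":"array","items":{"type":"number"}}},"hand":{"type":"array","items":{"type":"number"}},"newtons":{"type":"number"}},"required":["dp","rotation","hand"]}

```bash
mkdir -p pics; ls; python3 - <<'E'
from cell import manip, camera
import cv2
s=manip.read_state(); print({k:s[k] for k in('clock','joints','eef_pos','eef_rot','finger_gap')})
for n in("scene","side"):
    c=camera(n); cv2.imwrite(f"pics/{n}0.png",c["image"][:,:,::-1]); print(n,c["fx"],c["cx"],c["cy"],c["R"],c["t"])
E
```

```text
pics
{'clock': 0.0, 'joints': array([ 1.20241663e+00,  3.00475181e-01,  1.52158048e+00, -1.36896682e-05,
        1.32072405e+00, -6.66170503e-02]), 'eef_pos': array([163.37986095, 524.89084637, 204.88435324]), 'eef_rot': array([-3.14040734e+00, -6.57896110e-05,  2.83983337e+00]), 'finger_gap': 94.32828486324644}
scene 462.15913964449766 318.8666039120337 235.48587209182855 [[-0.39581118  0.9181964  -0.01577578]
 [ 0.52792989  0.21345373 -0.82202648]
 [-0.75141436 -0.33369578 -0.5692307 ]] [ 216.13169268 -207.10917077 1526.91548646]
side 474.5193886348028 317.51871234765747 235.82437866690532 [[ 0.80676471 -0.59082593 -0.00744434]
 [-0.38431946 -0.51512993 -0.7661199 ]
 [ 0.4488087   0.62093951 -0.64265456]] [-446.86921226  273.29045563  844.91328731]
```

View pics/scene0.png

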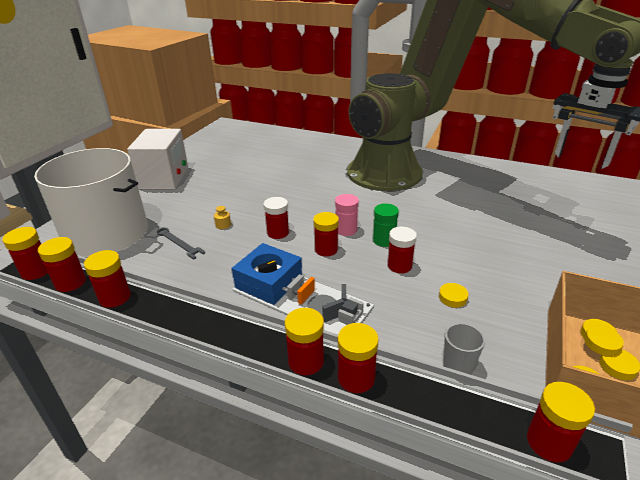

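View pics/side0.png

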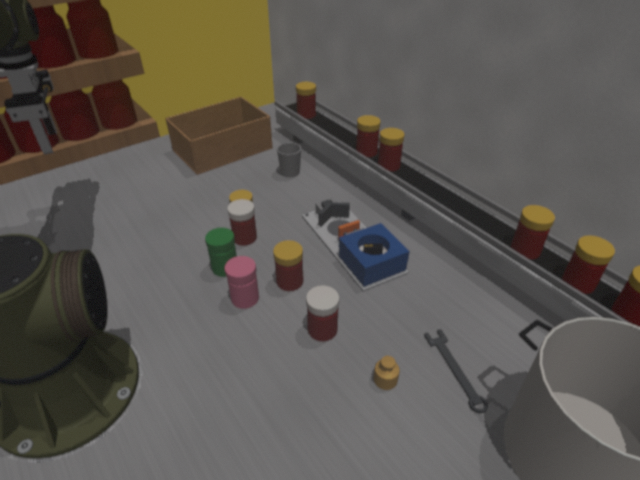

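Candidates for "yellow-lidded red jar" in the scene view are (326,234) on the bench, and those on the conveyor at (22,252), (63,265), (107,278), (305,342), (357,357) and (562,421). The white-lidded jars are at (277,218) and (402,250), pink at (346,214), green at (385,225), and the loose yellow lid at (454,295). I choose (326,234), which is at (289,265) in the side view. The clamp's housing is at (267,272), the pad at (306,290), and the V at (345,305).

```bash
cat > h.py <<'E'
import numpy as np, cv2
from cell import manip, camera
from scipy.spatial.transform import Rotation as Ro
def pose(c, s=None):
    """camera centre and camera->world rotation"""
    if "mount" in c:
        T=np.eye(4); T[:3,:3]=Ro.from_euler('xyz',s["eef_rot"]).as_matrix(); T[:3,3]=s["eef_pos"]
        M=T@np.array(c["mount"]); return M[:3,3],M[:3,:3]
    R=np.array(c["R"]); return -R.T@np.array(c["t"]),R.T
def plane(c,px,z,s=None):
    o,R=pose(c,s); px=np.atleast_2d(px).astype(float)
    d=np.c_[(px[:,0]-c["cx"])/c["fx"],(px[:,1]-c["cy"])/c["fy"],np.ones(len(px))]@R.T
    return o+d*((z-o[2])/d[:,2])[:,None]
def hsv(c): return cv2.cvtColor(c["image"],cv2.COLOR_RGB2HSV)
def blob(m,x0,y0,x1,y1):
    k=np.zeros_like(m); k[y0:y1,x0:x1]=m[y0:y1,x0:x1]
    cs,_=cv2.findContours(k,cv2.RETR_EXTERNAL,cv2.CHAIN_APPROX_NONE)
    return max(cs,key=cv2.contourArea)
def cen(k):
    M=cv2.moments(cv2.convexHull(k)); return np.array([M['m10'],M['m01']])/M['m00']
E
python3 - <<'E'
from h import *
c=camera("scene"); H=hsv(c); d=camera("side"); D=hsv(d)
yel=lambda H:cv2.inRange(H,(15,120,60),(35,255,255)); red=lambda H:cv2.inRange(H,(0,150,40),(12,255,255))
blu=lambda H:cv2.inRange(H,(100,120,30),(125,255,255)); ora=lambda H:cv2.inRange(H,(5,150,150),(14,255,255))
for n,cc,h,b in(("scene",c,H,(305,205,345,245)),("side",d,D,(265,235,310,275))):
    k=cen(blob(yel(h),*b)); print(n,"lid",k,plane(cc,k,85.5)[0])
for cc,h,b in((c,H,(220,235,310,310)),(d,D,(330,215,415,290))):
    k=blob(blu(h),*b); print("blue",cen(k),cv2.boundingRect(k),plane(cc,cen(k),41)[0])
k=cen(blob(ora(H),295,270,320,310)); print("pad",k,plane(c,k,30)[0])
# V block: dark area
for n,p in(("nestdisc",(321,300)),("V",(340,312))): print(n,plane(c,p,8)[0])
m=blu(H); hull=cv2.convexHull(blob(m,220,235,310,310)); q=cv2.approxPolyDP(hull,3,True)[:,0]; print(q.tolist()); print(plane(c,q,66).round(0).tolist())
v=c["image"][195:335,210:410]; cv2.imwrite("pics/crop1.png",cv2.resize(v[:,:,::-1],(800,560),interpolation=cv2.INTER_CUBIC))
E
```

```text
scene lid [325.51973132 221.25104954] [465.54870015 -15.45930332  85.5       ]
side lid [287.72741009 253.03777576] [466.86592675 -14.68553713  85.5       ]
blue [266.85259631 272.5294927 ] (232, 243, 70, 62) [648.3173887  -83.19798745  41.        ]
blue [373.49969098 245.85486197] (341, 225, 67, 43) [661.44401216 -67.96780933  41.        ]
pad [303.46290491 289.91640543] [659.27060963  12.65241136  30.        ]
nestdisc [652.4791236   51.12036412   8.        ]
V [671.44216938 103.16689022   8.        ]
[[262, 243], [300, 257], [301, 274], [273, 304], [237, 288], [232, 267]]
[[582.0, -130.0, 66.0], [597.0, -24.0, 66.0], [651.0, 4.0, 66.0], [757.0, -8.0, 66.0], [743.0, -100.0, 66.0], [687.0, -148.0, 66.0]]
```

View pics/crop1.png

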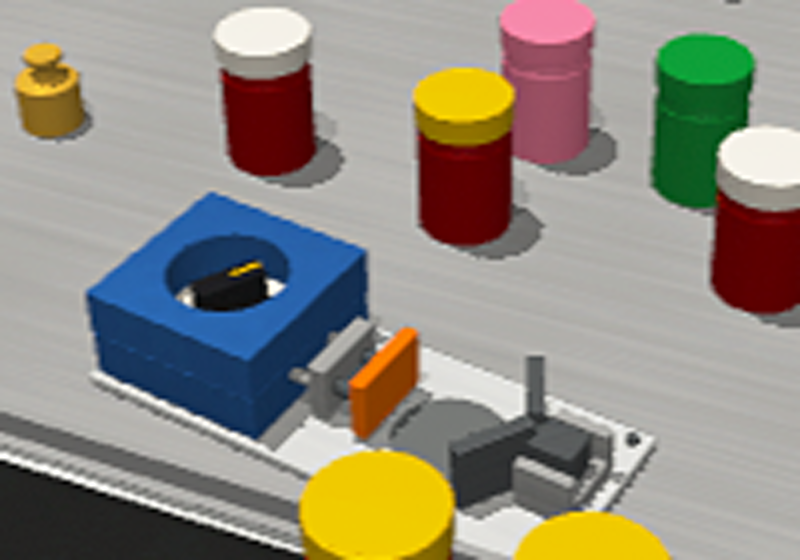

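The crop shows the chosen jar (red, yellow lid) at crop (463,155). There is a thin vertical post by the V at (535,385), and the knob bar with its yellow line in the well at (230,285). Next I check the neighbours and the post.

```bash
python3 - <<'E'
from h import *
c=camera("scene");d=camera("side")
def tri(p,q):
    o1,R1=pose(c);o2,R2=pose(d)
    a=R1@[(p[0]-c["cx"])/c["fx"],(p[1]-c["cy"])/c["fy"],1];b=R2@[(q[0]-d["cx"])/d["fx"],(q[1]-d["cy"])/d["fy"],1]
    t=np.linalg.lstsq(np.c_[a,-b],o2-o1,rcond=None)[0]
    return ((o1+a*t[0]+o2+b*t[1])/2).round(0),np.linalg.norm(o1+a*t[0]-o2-b*t[1]).round(1)
for n,p,q in(("conv1",(304,321),(391,134)),("conv2",(357,338),(369,122)),("post",(344,285),(319,203))):print(n,*tri(p,q))
for n,p,z in(("white1",(276,204),90),("pink",(346,201),90),("green",(386,211),90),("white2",(402,236),90),("spare",(454,292),15),("hTL",(262.5,243.2),66),("hTR",(301.7,258),66),("hB",(272,284.5),66),("hL",(232.5,268),66),("plate corner",(373,305),8)):print(n,plane(c,p,z)[0].round(0))
M=camera("wrist");print(M["fx"],M["cx"],M["cy"],np.array(M["mount"]).round(2))
E
```

```text
conv1 [873. 119. 175.] 0.7
conv2 [874. 206. 173.] 2.2
post [643. 106.  65.] 11.1
white1 [ 444. -163.   90.]
pink [363.  -1.  90.]
green [372. 110.  90.]
white2 [464. 175.  90.]
spare [524. 315.  15.]
hTL [ 582. -129.   66.]
hTR [599. -18.  66.]
hB [705. -37.  66.]
hL [ 689. -145.   66.]
plate corner [624. 161.   8.]
351.875009157933 320.9833673133543 236.48011739389452 [[ 0.000e+00 -9.700e-01 -2.500e-01  7.363e+01]
 [ 1.000e+00  0.000e+00  0.000e+00 -1.100e-01]
 [-0.000e+00 -2.500e-01  9.700e-01 -1.792e+02]
 [ 0.000e+00  0.000e+00  0.000e+00  1.000e+00]]
```

Call:
move_arm:
  dp:
    - [40,-43,0]
    - [40,-43,0]
    - [40,-43,0]
    - [40,-43,0]
    - [40,-43,0]
    - [40,-43,0]
    - [40,-43,0]
    - [40,-43,0]
    - [40,-43,0]
    - [40,-43,0]
  rotation:
    - [0,0,0]
    - [0,0,0]
    - [0,0,0]
    - [0,0,0]
    - [0,0,0]
    - [0,0,0]
    - [0,0,0]
    - [0,0,0]
    - [0,0,0]
    - [0,0,0]
  hand: [1,1,1,1,1,1,1,1,1,1]

```text
clock: 1.6
eef_pos: [564.6, 93.5, 205.6]
eef_rot: [3.141, 0.0, 2.84]
wrist_force: [0.8, 0.5, 0.7]
finger_gap: 94.3
finger_force: 0.0
```

Call:
move_arm:
  dp:
    - [31,-35,0]
    - [31,-35,0]
    - [31,-35,0]
    - [0,0,0]
    - [0,0,0]
  rotation:
    - [0,0,0]
    - [0,0,0]
    - [0,0,0]
    - [0,0,0]
    - [0,0,0]
  hand: [1,1,1,1,1]

```text
clock: 2.22
eef_pos: [656.1, -9.4, 205.2]
eef_rot: [-3.142, -0.001, 2.84]
wrist_force: [-0.6, 0.6, 0.2]
finger_gap: 93.8
finger_force: 0.0
```

```bash
python3 - <<'E'
from h import *
s=manip.read_state(); c=camera("wrist"); print(s["clock"],s["eef_pos"],s["eef_rot"])
cv2.imwrite("pics/w1.png",c["image"][:,:,::-1]); import pickle; pickle.dump((s,c),open("w1.pkl","wb"))
E
```

```text
2.225 [656.13772726  -9.44663021 205.1566097 ] [-3.14158809e+00 -6.46475118e-04  2.83983090e+00]
```

View pics/w1.png

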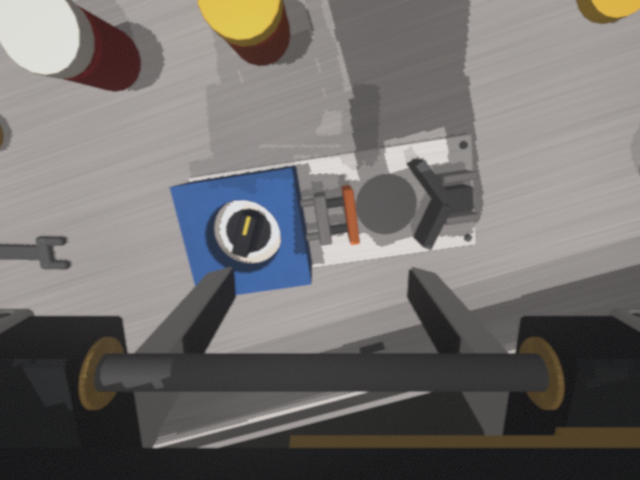

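The wrist view shows the housing's well at (247,231), the knob with its yellow line at (246,226), the orange pad at (351,215), the grey nest disc at (386,203), the V at (435,200), and the jar lid at (243,10), partly cut off.

```bash
python3 - <<'E'
from h import *; import pickle
s,c=pickle.load(open("w1.pkl","rb")); H=hsv(c)
b=cv2.inRange(H,(100,120,30),(125,255,255))
cs,hi=cv2.findContours(b,cv2.RETR_CCOMP,cv2.CHAIN_APPROX_NONE)
w=max((k for i,k in enumerate(cs) if hi[0][i][3]>=0),key=cv2.contourArea)
P=plane(c,w[:,0],66,s)[:,:2].astype(np.float32); print("well",cv2.minEnclosingCircle(P),cv2.fitEllipse(P))
g=c["image"].astype(int); p=g[203,386]; print("disc rgb",p)
m=(np.abs(g-p).max(2)<8).astype(np.uint8)*255; m=cv2.morphologyEx(m,cv2.MORPH_OPEN,np.ones((5,5)))
k=blob(m,350,165,425,245); P=plane(c,k[:,0],8,s)[:,:2].astype(np.float32); print("disc",cv2.fitEllipse(P),cv2.minEnclosingCircle(P))
y=cv2.inRange(H,(18,120,90),(35,255,255)); k=blob(y,215,195,280,265); P=plane(c,k[:,0],62.5,s)[:,:2].astype(np.float32); print("line",cv2.minAreaRect(P),cv2.boundingRect(k))
o=cv2.inRange(H,(3,150,80),(14,255,255)); k=blob(o,335,175,370,250); P=plane(c,k[:,0],50,s)[:,:2].astype(np.float32); print("pad",cv2.minAreaRect(P))
print("housing corners",plane(c,[(173,187),(295,168),(312,284)],66,s)[:,:2])
print("plate holes",plane(c,[(463,145),(468,238)],8,s)[:,:2])
E
```

```text
Traceback (most recent call last):
ValueError: max() iterable argument is empty
```

```bash
python3 - <<'E'
from h import *; import pickle
s,c=pickle.load(open("w1.pkl","rb")); H=hsv(c)
b=cv2.inRange(H,(100,100,15),(130,255,255))
cs,hi=cv2.findContours(b,cv2.RETR_LIST,cv2.CHAIN_APPROX_NONE)
pts=np.vstack(cs)[:,0]; r=np.hypot(*(pts-[247,231]).T)
w=pts[(r<45)&(r>24)&(pts[:,1]<262)]
P=plane(c,w,66,s)[:,:2].astype(np.float32); print("well",len(P),cv2.fitEllipse(P))
g=c["image"].astype(int); p=g[203,386]; print("disc rgb",p)
m=(np.abs(g-p).max(2)<8).astype(np.uint8)*255; m=cv2.morphologyEx(m,cv2.MORPH_OPEN,np.ones((5,5)))
k=blob(m,350,165,425,245); P=plane(c,k[:,0],8,s)[:,:2].astype(np.float32); print("disc",cv2.fitEllipse(P),cv2.minEnclosingCircle(P))
y=cv2.inRange(H,(18,120,90),(35,255,255)); k=blob(y,215,195,280,265); P=plane(c,k[:,0],62.5,s)[:,:2].astype(np.float32); print("line",cv2.minAreaRect(P),cv2.boundingRect(k))
o=cv2.inRange(H,(3,150,80),(14,255,255)); k=blob(o,335,175,370,250); P=plane(c,k[:,0],50,s)[:,:2].astype(np.float32); print("pad",cv2.minAreaRect(P))
print("housing corners",plane(c,[(173,187),(295,168),(312,284)],66,s)[:,:2])
print("plate holes",plane(c,[(463,145),(468,238)],8,s)[:,:2])
E
```

```text
well 220 ((641.0232543945312, -78.31822204589844), (64.65194702148438, 67.52071380615234), 135.36216735839844)
disc rgb [91 89 88]
disc ((665.12451171875, 61.49184036254883), (62.107566833496094, 62.371192932128906), 140.84559631347656) ((665.0689697265625, 61.82217788696289), 32.00581359863281)
line ((634.0679321289062, -75.88288116455078), (3.8283889293670654, 18.420324325561523), 56.11558151245117) (242, 216, 9, 19)
pad ((656.9803466796875, 20.518573760986328), (8.462933540344238, 56.04757308959961), 81.39554595947266)
housing corners [[ 580.95137453 -125.64039243]
 [ 597.57345858  -15.31046431]
 [ 707.34503439  -34.29311061]]
plate holes [[629.04874384 153.15720056]
 [728.77554576 138.51747053]]
```

Call:
move_arm:
  dp:
    - [-48,-1.5,0]
    - [-48,-1.5,0]
    - [-48,-1.5,0]
    - [-46,-1.5,0]
    - [0,0,0]
    - [0,0,0]
  rotation:
    - [0,0,0]
    - [0,0,0]
    - [0,0,0]
    - [0,0,0]
    - [0,0,0]
    - [0,0,0]
  hand: [1,1,1,1,1,1]

```text
clock: 3.02
eef_pos: [466.8, -15.4, 206.1]
eef_rot: [3.141, 0.002, 2.841]
wrist_force: [-0.6, 0.0, -1.1]
finger_gap: 93.8
finger_force: 0.0
```

```bash
python3 - <<'E'
from h import *
s=manip.read_state(); c=camera("wrist"); H=hsv(c)
cv2.imwrite("pics/w2.png",c["image"][:,:,::-1])
y=cv2.inRange(H,(18,120,60),(35,255,255)); k=blob(y,0,0,640,480); print(cv2.boundingRect(k),cv2.contourArea(k))
P=plane(c,k[:,0],95,s)[:,:2].astype(np.float32); print("z95",cv2.fitEllipse(P)); print("cen z",plane(c,cen(k),93,s)[0])
print(s["eef_pos"])
E
```

```text
(289, 195, 70, 71) 3789.0
z95 ((464.50634765625, -12.60047435760498), (58.137969970703125, 61.51803207397461), 73.89556121826172)
cen z [464.25738417 -12.45172465  93.        ]
[466.83092127 -15.35737183 206.09810844]
```

Call:
move_arm:
  dp:
    - [-2,2.5,-35]
    - [0,0,-40]
    - [0,0,-35]
    - [0,0,-28]
    - [0,0,0]
    - [0,0,0]
    - [0,0,0]
    - [0,0,0]
    - [0,0,0]
    - [0,0,0]
  rotation:
    - [0,0,0]
    - [0,0,0]
    - [0,0,0]
    - [0,0,0]
    - [0,0,0]
    - [0,0,0]
    - [0,0,0]
    - [0,0,0]
    - [0,0,0]
    - [0,0,0]
  hand: [1,1,1,1,1,0.5,0.5,0.5,0.5,0.5]
  newtons: 30

```text
clock: 4.32
eef_pos: [464.8, -13.3, 67.9]
eef_rot: [3.141, 0.001, 2.84]
wrist_force: [0.3, 1.6, 5.8]
finger_gap: 61.7
finger_force: 30.0
```

Call:
move_arm:
  dp:
    - [0,0,15]
    - [0,0,30]
    - [0,0,35]
    - [35,12,0]
    - [45,17,0]
    - [45,17,0]
    - [40,15,0]
    - [25,9,0]
    - [10,5,0]
    - [0,0,0]
  rotation:
    - [0,0,0]
    - [0,0,0]
    - [0,0,-0.16]
    - [0,0,-0.18]
    - [0,0,-0.18]
    - [0,0,-0.18]
    - [0,0,-0.18]
    - [0,0,-0.18]
    - [0,0,-0.18]
    - [0,0,-0.18]
  hand: [0.5,0.5,0.5,0.5,0.5,0.5,0.5,0.5,0.5,0.5]

```text
clock: 5.58
eef_pos: [664.6, 62.0, 147.3]
eef_rot: [-3.14, 0.0, 1.414]
wrist_force: [-0.8, -0.0, -3.2]
finger_gap: 61.7
finger_force: 30.0
```

Call:
move_arm:
  dp:
    - [0,0,0]
    - [0,0,0]
  rotation:
    - [0,0,0]
    - [0,0,0]
  hand: [0.5,0.5]

```text
clock: 5.82
eef_pos: [664.3, 61.5, 147.7]
eef_rot: [-3.141, 0.0, 1.424]
wrist_force: [-0.7, 0.0, -3.4]
finger_gap: 61.8
finger_force: 30.0
```

```bash
python3 - <<'E'
from h import *
s=manip.read_state(); print(s["eef_pos"],s["eef_rot"])
for n in("wrist","scene"):
    c=camera(n); H=hsv(c)
    y=cv2.inRange(H,(18,120,60),(35,255,255))
    x0,y0,x1,y1=(0,0,640,480) if n=="wrist" else (280,210,380,290)
    try:
        k=blob(y,x0,y0,x1,y1); zz=95+s["eef_pos"][2]-67.9
        print(n,cv2.boundingRect(k),plane(c,cen(k),zz if n=="wrist" else zz-9.5,s)[0])
    except ValueError: print(n,"none")
    cv2.imwrite(f"pics/{n}3.png",c["image"][:,:,::-1])
c1=cv2.imread("pics/wrist3.png");c2=cv2.imread("pics/scene3.png")[150:350,190:450]
cv2.imwrite("pics/m3.png",np.hstack([cv2.resize(c1,(400,300)),cv2.resize(c2,(390,300))]))
E
```

```text
[664.30791797  61.5389764  147.73408568] [-3.14140779e+00  5.01681074e-05  1.42381699e+00]
wrist (256, 237, 130, 117) [663.94878443  64.96776858 174.83408568]
scene (317, 233, 20, 25) [658.57227469  66.46411327 165.33408568]
```

View pics/m3.png

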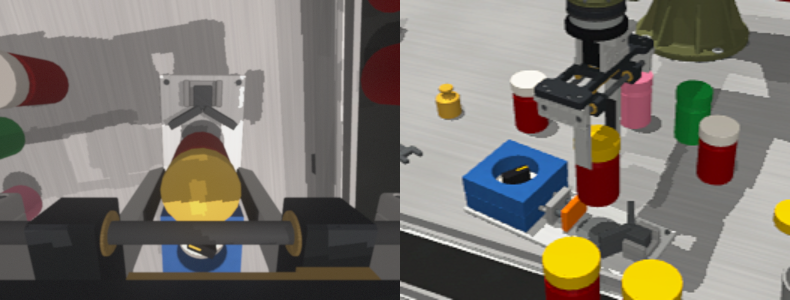

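The left half (wrist) shows the jar held between the pads with the nest and V ahead of it. The right half (scene) shows the jar hanging over the nest, clear of the pad. I lower it.

Call:
move_arm:
  dp:
    - [0.5,-1,-25]
    - [0,0,-25]
    - [0,0,-13]
    - [0,0,-5]
    - [0,0,-1.5]
    - [0,0,-1]
    - [0,0,0]
  rotation:
    - [0,0,0]
    - [0,0,0]
    - [0,0,0]
    - [0,0,0]
    - [0,0,0]
    - [0,0,0]
    - [0,0,0]
  hand: [0.5,0.5,0.5,0.5,0.5,0.5,0.5]

```text
clock: 6.8
eef_pos: [665.2, 60.7, 77.5]
eef_rot: [3.141, -0.0, 1.42]
wrist_force: [-1.0, -0.6, -3.5]
finger_gap: 61.5
finger_force: 30.0
```

Call:
move_arm:
  dp:
    - [0,0,-0.8]
    - [0,0,-0.7]
    - [0,0,0]
  rotation:
    - [0,0,0]
    - [0,0,0]
    - [0,0,0]
  hand: [0.5,0.5,0.5]

```text
clock: 7.18
eef_pos: [665.2, 60.7, 76.0]
eef_rot: [3.141, -0.0, 1.42]
wrist_force: [-1.1, 0.3, 2.8]
finger_gap: 61.3
finger_force: 30.0
```

Call:
move_arm:
  dp:
    - [0,0,0]
    - [0,0,0]
    - [0,0,0]
    - [0,0,0]
    - [0,0,20]
    - [0,0,40]
    - [0,0,40]
    - [0,0,30]
    - [0,0,0]
  rotation:
    - [0,0,0]
    - [0,0,0]
    - [0,0,0]
    - [0,0,0]
    - [0,0,0]
    - [0,0,0]
    - [0,0,0]
    - [0,0,0]
    - [0,0,0]
  hand: [0.8,0.9,0.9,0.9,0.9,0.9,0.9,0.9,0.9]

```text
clock: 8.3
eef_pos: [665.9, 60.7, 209.5]
eef_rot: [3.136, -0.001, 1.42]
wrist_force: [0.3, 0.2, -1.0]
finger_gap: 84.8
finger_force: 0.0
```

Call:
move_arm:
  dp:
    - [-5,-35,0]
    - [-5,-40,0]
    - [-5,-40,0]
    - [-5,-27,0]
    - [0,0,0]
    - [0,0,0]
    - [0,0,0]
    - [0,0,0]
    - [0,0,0]
  rotation:
    - [0,0,0.16]
    - [0,0,0.16]
    - [0,0,0.16]
    - [0,0,0.16]
    - [0,0,0.16]
    - [0,0,0.16]
    - [0,0,0.16]
    - [0,0,0]
    - [0,0,0]
  hand: [0.9,0.9,0.9,0.9,0.9,0.9,0.9,0.9,0.9]

```text
clock: 9.43
eef_pos: [644.8, -81.3, 205.1]
eef_rot: [-3.141, -0.0, 2.536]
wrist_force: [0.4, 0.1, -0.6]
finger_gap: 84.3
finger_force: 0.0
```

```bash
python3 - <<'E'
from h import *; import pickle
s=manip.read_state(); c=camera("wrist"); pickle.dump((s,c),open("w4.pkl","wb")); H=hsv(c); print(s["eef_pos"],s["eef_rot"])
y=cv2.inRange(H,(18,120,60),(35,255,255))
for k in cv2.findContours(y,cv2.RETR_EXTERNAL,cv2.CHAIN_APPROX_NONE)[0]:
    if cv2.contourArea(k)<25: continue
    P=plane(c,k[:,0],62.5,s)[:,:2].astype(np.float32); Q=plane(c,k[:,0],103,s)[:,:2].astype(np.float32)
    print(cv2.boundingRect(k),"z62.5",cv2.minAreaRect(P),"z103",cv2.fitEllipse(Q)[:2] if len(k)>5 else"")
b=cv2.inRange(H,(100,100,15),(130,255,255))
cs,hi=cv2.findContours(b,cv2.RETR_CCOMP,cv2.CHAIN_APPROX_NONE)
for i,k in enumerate(cs):
    if hi[0][i][3]>=0 and cv2.contourArea(k)>500: P=plane(c,k[:,0],66,s)[:,:2].astype(np.float32); print("well",cv2.fitEllipse(P))
cv2.imwrite("pics/w4.png",c["image"][:,:,::-1])
E
```

```text
[644.84907572 -81.33327033 205.14659853] [-3.14136602e+00 -4.65746636e-04  2.53627077e+00]
(267, 428, 373, 20) z62.5 ((925.98876953125, -96.52935791015625), (415.318115234375, 25.52385711669922), 55.350303649902344) z103 ((951.6126098632812, 9.822593688964844), (20.500699996948242, 528.5526733398438))
(102, 346, 32, 64) z62.5 ((655.0106201171875, -356.5641174316406), (33.28330993652344, 74.00305938720703), 63.986507415771484) z103 ((650.4280395507812, -313.71142578125), (27.23944854736328, 63.57123565673828))
(501, 337, 40, 73) z62.5 ((895.4640502929688, 1.874359130859375), (34.785282135009766, 91.99461364746094), 70.25721740722656) z103 ((855.951171875, -4.8145551681518555), (31.363941192626953, 75.02375793457031))
(318, 205, 4, 19) z62.5 ((634.2169189453125, -75.89320373535156), (2.8065922260284424, 16.999650955200195), 55.356990814208984) z103 ((627.9891967773438, -71.37579345703125), (2.6534335613250732, 22.503610610961914))
(0, 190, 52, 41) z62.5 ((475.4217529296875, -300.7091064453125), (48.332550048828125, 37.05083084106445), 58.18836975097656) z103 ((490.3487548828125, -266.6773376464844), (31.960777282714844, 42.68412780761719))
(438, 117, 84, 79) z62.5 ((672.963134765625, 71.15045166015625), (74.15386962890625, 67.91064453125), 55.357540130615234) z103 ((662.0955200195312, 57.49999237060547), (59.57136154174805, 64.7421646118164))
well ((639.9813842773438, -79.67826080322266), (65.25353240966797, 68.16368865966797), 144.6627655029297)
```

View pics/w4.png

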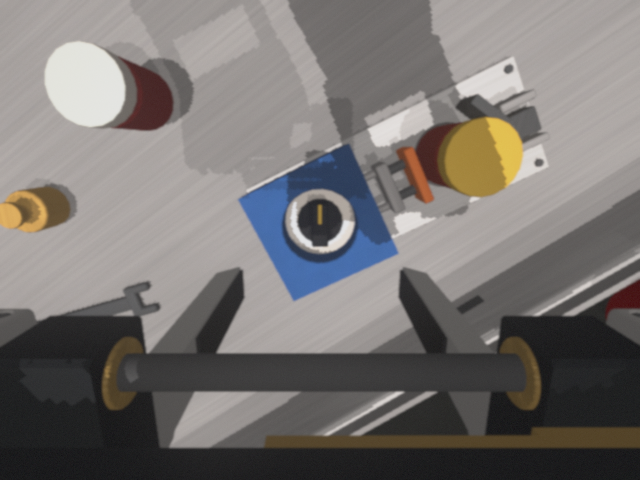

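The picture shows the jar standing in the nest at (480,155), and the knob line at (320,215) in the middle of the well (320,222), lined up with the tool. I go down with the fingers partly closed.

Call:
move_arm:
  dp:
    - [-1.2,-0.7,-30]
    - [0,0,-40]
    - [0,0,-30]
    - [0,0,-10]
    - [0,0,0]
    - [0,0,0]
    - [0,0,-15]
    - [0,0,-15]
    - [0,0,-10]
    - [0,0,0]
  rotation:
    - [0,0,0]
    - [0,0,0]
    - [0,0,0]
    - [0,0,0]
    - [0,0,0]
    - [0,0,0]
    - [0,0,0]
    - [0,0,0]
    - [0,0,0]
    - [0,0,0]
  hand: [0.33,0.33,0.33,0.33,0.33,0.33,0.33,0.33,0.33,0.33]

```text
clock: 10.72
eef_pos: [643.3, -82.0, 54.2]
eef_rot: [-3.141, -0.002, 2.54]
wrist_force: [-0.1, -0.2, 0.2]
finger_gap: 31.1
finger_force: 0.0
```

Call:
move_arm:
  dp:
    - [0,0,-5]
    - [0,0,-4]
    - [0,0,0]
    - [0,0,0]
    - [0,0,0]
    - [0,0,0]
    - [0,0,0]
  rotation:
    - [0,0,0]
    - [0,0,0]
    - [0,0,0]
    - [0,0,0]
    - [0,0,0]
    - [0,0,0]
    - [0,0,0]
  hand: [0.33,0.33,0.33,0.1,0.1,0.1,0.1]
  newtons: 5

```text
clock: 11.6
eef_pos: [643.8, -82.3, 46.7]
eef_rot: [-3.141, 0.0, 2.54]
wrist_force: [-2.0, -1.8, 2.2]
finger_gap: 15.8
finger_force: 5.0
```

```bash
python3 -c "
from h import *
s=manip.read_state()
for k in('clock','eef_pos','eef_rot','wrist_force','moment','finger_gap','joints'):print(k,s[k].round(3) if hasattr(s[k],'round') else s[k])"
```

```text
clock 11.6
eef_pos [643.763 -82.251  46.661]
eef_rot [-3.141  0.     2.54 ]
wrist_force [-2.027 -1.79   2.195]
moment [-0.432  0.384  0.032]
finger_gap 15.78328445691662
joints [-0.183  0.675  1.356 -0.     1.111 -1.152]
```

Call:
move_arm:
  dp:
    - [-0.3,-0.4,0]
    - [0,0,0]
    - [0,0,0]
    - [0,0,0]
    - [0,0,0]
    - [0,0,0]
    - [0,0,0]
    - [0,0,0]
    - [0,0,0]
  rotation:
    - [0,0,0]
    - [0,0,0]
    - [0,0,-0.04]
    - [0,0,-0.08]
    - [0,0,-0.08]
    - [0,0,-0.08]
    - [0,0,-0.08]
    - [0,0,-0.08]
    - [0,0,-0.08]
  hand: [0.1,0.1,0.1,0.1,0.1,0.1,0.1,0.1,0.1]
  newtons: 40

```text
clock: 12.72
eef_pos: [644.0, -82.1, 46.7]
eef_rot: [3.14, 0.0, 2.017]
wrist_force: [3.7, 2.0, 2.3]
finger_gap: 15.7
finger_force: 40.0
```

```bash
cat > r.py <<'E'
from h import *
s=manip.read_state()
for k in('clock','eef_pos','eef_rot','wrist_force','moment','finger_gap'):print(k,np.round(s[k],3))
print("j6",s["joints"][5].round(3),s["qd"][5].round(3),"eff6",np.round(s["effort"][5],3))
E
python3 r.py
```

```text
clock 12.725
eef_pos [644.002 -82.103  46.664]
eef_rot [3.14  0.    2.017]
wrist_force [3.68  2.026 2.28 ]
moment [ 0.388 -0.572  0.233]
finger_gap 15.65
j6 -0.63 0.635 eff6 -1.146
```

Call:
move_arm:
  dp:
    - [0.3,0.2,0]
    - [0,0,0]
    - [0,0,0]
    - [0,0,0]
  rotation:
    - [0,0,-0.08]
    - [0,0,-0.08]
    - [0,0,-0.08]
    - [0,0,-0.08]
  hand: [0.1,0.1,0.1,0.1]

```text
clock: 13.22
eef_pos: [644.2, -82.0, 46.7]
eef_rot: [3.14, 0.0, 1.698]
wrist_force: [2.8, 1.5, 1.7]
finger_gap: 15.9
finger_force: 40.0
```

```bash
python3 r.py
```

```text
clock 13.225
eef_pos [644.208 -82.002  46.674]
eef_rot [3.14  0.    1.698]
wrist_force [2.752 1.465 1.691]
moment [ 0.159 -0.424  0.173]
finger_gap 15.891
j6 -0.31 0.635 eff6 -1.13
```

Call:
move_arm:
  dp:
    - [0,0,0]
    - [0,0,0]
  rotation:
    - [0,0,-0.08]
    - [0,0,-0.08]
  hand: [0.1,0.1]

```text
clock: 13.48
eef_pos: [644.3, -82.0, 46.7]
eef_rot: [3.14, -0.0, 1.538]
wrist_force: [3.2, 1.7, 0.8]
finger_gap: 15.9
finger_force: 40.0
```

```bash
python3 r.py
```

```text
clock 13.475
eef_pos [644.331 -82.002  46.665]
eef_rot [ 3.14  -0.     1.538]
wrist_force [3.201 1.75  0.812]
moment [ 0.182 -0.539  0.198]
finger_gap 15.856
j6 -0.15 0.636 eff6 -1.129
```

Call:
move_arm:
  dp:
    - [0,0,0]
    - [0,0,0]
  rotation:
    - [0,0,-0.08]
    - [0,0,-0.08]
  hand: [0.1,0.1]

```text
clock: 13.72
eef_pos: [644.4, -82.0, 46.7]
eef_rot: [3.14, -0.0, 1.378]
wrist_force: [4.0, -0.0, 0.3]
finger_gap: 15.5
finger_force: 40.0
```

```bash
python3 r.py
```

```text
clock 13.725
eef_pos [644.434 -82.034  46.68 ]
eef_rot [ 3.14  -0.     1.378]
wrist_force [ 4.006 -0.048  0.343]
moment [ 0.107 -0.693  0.253]
finger_gap 15.5
j6 0.01 0.637 eff6 -1.129
```

```bash
cat > q.py <<'E'
from h import *
s=manip.read_state(); out=[np.round(s["eef_rot"][2],3),"Mz",np.round(s["moment"][2],3),"eff",np.round(s["effort"][5],3),"F",np.round(s["wrist_force"],1)]
for n,(x0,y0,x1,y1) in(("scene",(300,240,355,300)),("side",(320,170,375,235))):
    c=camera(n); y=cv2.inRange(hsv(c),(15,120,40),(35,255,255))
    try:
        k=blob(y,x0,y0,x1,y1); m=np.zeros_like(y); cv2.drawContours(m,[k],-1,255,-1); m=cv2.dilate(m,np.ones((5,5)))
        I=c["image"].astype(float); w=np.clip((I[...,0]+I[...,1])/2-I[...,2]-20,0,None)*(np.minimum(I[...,0],I[...,1])*1.6>I[...,0])*(m>0)
        Y,X=np.mgrid[:480,:640]; p=np.array([(X*w).sum(),(Y*w).sum()])/w.sum()
        out+=[n,p.round(2),cv2.boundingRect(k),"y",plane(c,p,93.5)[0][:2].round(2)]
    except ValueError: out+=[n,"none"]
s2=manip.read_state(); out+=["Mz2",np.round(s2["moment"][2],3)]
print(*out)
E
python3 q.py
```

```text
1.378 Mz 0.253 eff -1.129 F [ 4.  -0.   0.3] scene [322.72 272.96] (308, 262, 31, 26) y [660.74  59.75] side [339.25 195.12] (328, 190, 25, 17) y [675.39  76.7 ] Mz2 -0.065
```

Call:
move_arm:
  dp:
    - [0,0,0]
    - [0,0,0]
  rotation:
    - [0,0,-0.06]
    - [0,0,-0.06]
  hand: [0.1,0.1]

```text
clock: 14.08
eef_pos: [644.5, -82.1, 46.7]
eef_rot: [3.14, -0.001, 1.26]
wrist_force: [5.5, 1.4, -0.4]
finger_gap: 15.9
finger_force: 40.0
```

```bash
python3 q.py
```

```text
1.26 Mz 0.157 eff -0.813 F [ 5.5  1.4 -0.4] scene [323.13 273.08] (308, 262, 31, 26) y [660.8   60.69] side [338.69 194.11] (328, 190, 24, 18) y [676.91  80.77] Mz2 0.043
```

Call:
move_arm:
  dp:
    - [0,0,0]
    - [0,0,0]
  rotation:
    - [0,0,-0.06]
    - [0,0,-0.06]
  hand: [0.1,0.1]

```text
clock: 14.42
eef_pos: [644.6, -82.1, 46.7]
eef_rot: [3.14, -0.001, 1.14]
wrist_force: [7.1, 1.1, -0.4]
finger_gap: 15.4
finger_force: 40.0
```

```bash
python3 q.py
```

```text
1.14 Mz 0.202 eff -0.814 F [ 7.1  1.1 -0.4] scene [323.52 273.25] (309, 262, 30, 26) y [661.    61.64] side [337.36 193.77] (328, 189, 24, 20) y [675.24  83.81] Mz2 0.033
```

Call:
move_arm:
  dp:
    - [0,0,0]
    - [0,0,0]
  rotation:
    - [0,0,-0.06]
    - [0,0,-0.06]
  hand: [0.1,0.1]

```text
clock: 14.78
eef_pos: [644.6, -82.2, 46.7]
eef_rot: [3.14, -0.001, 1.02]
wrist_force: [6.9, 0.1, -0.5]
finger_gap: 15.7
finger_force: 40.0
```

```bash
python3 q.py
```

```text
1.02 Mz 0.202 eff -0.814 F [ 6.9  0.1 -0.5] scene [323.95 273.41] (309, 262, 31, 26) y [661.14  62.66] side [334.74 194.49] (327, 189, 24, 19) y [668.36  85.23] Mz2 0.041
```

Call:
move_arm:
  dp:
    - [0,0,0]
    - [0,0,0]
  rotation:
    - [0,0,-0.06]
    - [0,0,-0.06]
  hand: [0.1,0.1]

```text
clock: 15.12
eef_pos: [644.7, -82.2, 46.7]
eef_rot: [3.14, -0.001, 0.9]
wrist_force: [7.3, 1.4, -1.4]
finger_gap: 15.3
finger_force: 40.0
```

```bash
python3 q.py
```

```text
0.9 Mz 0.213 eff -0.814 F [ 7.3  1.4 -1.4] scene [324.36 273.53] (310, 262, 30, 26) y [661.18  63.6 ] side [330.58 196.41] (327, 190, 8, 18) y [655.55  84.88] Mz2 0.051
```

Call:
move_arm:
  dp:
    - [0.5,0,0]
    - [0,0,0]
  rotation:
    - [0,0,-0.06]
    - [0,0,-0.06]
  hand: [0.1,0.1]

```text
clock: 15.48
eef_pos: [644.8, -82.2, 46.7]
eef_rot: [3.141, -0.001, 0.78]
wrist_force: [4.4, 0.4, 1.5]
finger_gap: 15.5
finger_force: 40.0
```

```bash
python3 q.py
```

```text
0.78 Mz 0.229 eff -0.814 F [4.4 0.4 1.5] scene [324.79 273.67] (310, 263, 31, 25) y [661.27  64.61] side [330.62 195.55] (327, 189, 9, 19) y [657.79  87.66] Mz2 -0.01
```

Call:
move_arm:
  dp:
    - [0,0,0]
    - [0,0,0]
  rotation:
    - [0,0,-0.06]
    - [0,0,-0.06]
  hand: [0.1,0.1]

```text
clock: 15.82
eef_pos: [644.8, -82.3, 46.7]
eef_rot: [3.14, -0.001, 0.661]
wrist_force: [6.0, 0.2, 0.5]
finger_gap: 15.7
finger_force: 40.0
```

```bash
python3 q.py
```

```text
0.661 Mz 0.23 eff -0.814 F [6.  0.2 0.5] scene [325.21 273.77] (310, 263, 31, 26) y [661.24  65.54] side [330.62 194.79] (327, 189, 10, 18) y [659.7   90.14] Mz2 0.07
```

Call:
move_arm:
  dp:
    - [0,0,0]
    - [0,0,0]
  rotation:
    - [0,0,-0.06]
    - [0,0,-0.06]
  hand: [0.1,0.1]

```text
clock: 16.18
eef_pos: [644.8, -82.3, 46.7]
eef_rot: [3.141, -0.001, 0.541]
wrist_force: [6.3, 0.6, 1.1]
finger_gap: 15.5
finger_force: 40.0
```

```bash
python3 q.py
```

```text
0.541 Mz 0.184 eff -0.815 F [6.3 0.6 1.1] scene [325.59 273.89] (311, 263, 31, 26) y [661.31  66.42] side [330.49 194.36] (326, 189, 12, 18) y [660.53  91.77] Mz2 0.091
```

Call:
move_arm:
  dp:
    - [0.3,0,0]
    - [0,0,0]
  rotation:
    - [0,0,-0.06]
    - [0,0,-0.06]
  hand: [0.1,0.1]

```text
clock: 16.52
eef_pos: [644.9, -82.4, 46.7]
eef_rot: [3.141, -0.001, 0.421]
wrist_force: [4.7, -1.1, 1.8]
finger_gap: 15.5
finger_force: 40.0
```

```bash
python3 q.py
```

```text
0.421 Mz 0.201 eff -0.815 F [ 4.7 -1.1  1.8] scene [325.98 274.03] (311, 263, 31, 26) y [661.4   67.33] side [330.3  194.93] (326, 189, 12, 19) y [658.74  90.16] Mz2 0.029
```

Call:
move_arm:
  dp:
    - [0,0,0]
    - [0,0,0]
  rotation:
    - [0,0,-0.06]
    - [0,0,-0.06]
  hand: [0.1,0.1]

```text
clock: 16.88
eef_pos: [644.9, -82.5, 46.7]
eef_rot: [3.141, -0.001, 0.301]
wrist_force: [4.8, -2.1, 2.7]
finger_gap: 15.8
finger_force: 40.0
```

```bash
python3 q.py
```

```text
0.301 Mz 0.208 eff -0.816 F [ 4.8 -2.1  2.7] scene [326.42 274.2 ] (312, 263, 30, 26) y [661.57  68.39] side [330.39 195.6 ] (326, 188, 11, 20) y [657.21  87.82] Mz2 0.02
```

Call:
move_arm:
  dp:
    - [0.3,-0.1,0]
    - [0,0,0]
  rotation:
    - [0,0,-0.06]
    - [0,0,-0.06]
  hand: [0.1,0.1]

```text
clock: 17.23
eef_pos: [644.9, -82.6, 46.7]
eef_rot: [3.141, -0.0, 0.182]
wrist_force: [2.9, -1.6, 3.1]
finger_gap: 15.6
finger_force: 40.0
```

```bash
python3 q.py
```

```text
0.182 Mz 0.228 eff -0.805 F [ 2.9 -1.6  3.1] scene [326.63 274.3 ] (312, 263, 31, 26) y [661.7   68.91] side [331.19 196.19] (326, 189, 11, 19) y [657.24  84.73] Mz2 0.048
```

Call:
move_arm:
  dp:
    - [0,0,0]
    - [0,0,0]
  rotation:
    - [0,0,-0.06]
    - [0,0,-0.06]
  hand: [0.1,0.1]

```text
clock: 17.58
eef_pos: [645.0, -82.7, 46.7]
eef_rot: [3.141, -0.0, 0.062]
wrist_force: [2.4, -2.7, 3.6]
finger_gap: 15.7
finger_force: 40.1
```

```bash
python3 q.py
```

```text
0.062 Mz 0.218 eff -0.776 F [ 2.4 -2.7  3.6] scene [326.67 274.29] (312, 263, 31, 26) y [661.66  68.98] side [332.9  196.65] (326, 188, 22, 21) y [659.35  80.78] Mz2 0.051
```

Call:
move_arm:
  dp:
    - [0.2,-0.2,0]
    - [0,0,0]
    - [0,0,0]
  rotation:
    - [0,0,-0.05]
    - [0,0,-0.06]
    - [0,0,-0.06]
  hand: [0.1,0.1,0.1]

```text
clock: 18.05
eef_pos: [645.0, -82.8, 46.6]
eef_rot: [3.141, 0.0, -0.108]
wrist_force: [0.9, -1.8, 4.7]
finger_gap: 15.9
finger_force: 40.1
```

```bash
python3 q.py; sleep 0; python3 q.py
```

```text
-0.108 Mz 0.254 eff -0.723 F [ 0.9 -1.8  4.7] scene [326.7 274.3] (312, 263, 31, 26) y [661.65  69.03] side [334.95 196.45] (326, 188, 23, 21) y [663.78  78.52] Mz2 0.113
-0.108 Mz 0.113 eff 0.941 F [ 1.  -2.7  5.2] scene [326.7 274.3] (312, 263, 31, 26) y [661.64  69.04] side [334.88 196.47] (326, 188, 23, 21) y [663.61  78.55] Mz2 0.075
```

Call:
move_arm:
  dp:
    - [0,0,0]
    - [0,0,0]
    - [0,0,0]
    - [0,0,0]
    - [0,0,10]
    - [0,0,20]
    - [0,0,40]
    - [0,0,50]
    - [0,0,0]
    - [0,0,0]
  rotation:
    - [0,0,0]
    - [0,0,0]
    - [0,0,0]
    - [0,0,0]
    - [0,0,0]
    - [0,0,0]
    - [0,0,0]
    - [0,0,0]
    - [0,0,0]
    - [0,0,0]
  hand: [0.32,0.32,0.32,0.32,0.32,0.32,0.32,0.32,0.32,0.32]

```text
clock: 19.5
eef_pos: [644.9, -82.5, 166.9]
eef_rot: [3.142, -0.0, -0.11]
wrist_force: [-0.1, 0.5, -0.6]
finger_gap: 30.0
finger_force: 0.0
```

```bash
python3 q.py; python3 - <<'E'
from h import *
s=manip.read_state(); c=camera("wrist"); H=hsv(c); print(s["eef_pos"],s["eef_rot"])
cv2.imwrite("pics/w5.png",c["image"][:,:,::-1])
y=cv2.inRange(H,(18,120,60),(35,255,255))
for k in cv2.findContours(y,cv2.RETR_EXTERNAL,cv2.CHAIN_APPROX_NONE)[0]:
    if 20<cv2.contourArea(k)<400: print(cv2.boundingRect(k),cv2.minAreaRect(plane(c,k[:,0],62.5,s)[:,:2].astype(np.float32)))
E
```

```text
-0.11 Mz -0.049 eff -0.001 F [-0.1  0.5 -0.6] scene [327.4  274.75] (312, 263, 31, 26) y [662.45  70.94] side [337.22 195.11] (326, 188, 24, 20) y [671.51  79.62] Mz2 0.004
[644.60751426 -82.49691321 165.56112193] [-3.14148272e+00  1.70625271e-03 -1.10179121e-01]
(391, 340, 13, 69) ((503.80023193359375, -137.3956298828125), (11.258441925048828, 72.79883575439453), 87.11589050292969)
(239, 339, 15, 71) ((519.1317749023438, 1.8847227096557617), (11.014065742492676, 75.36943054199219), 77.88469696044922)
(319, 212, 6, 23) ((654.2899169921875, -83.75326538085938), (4.128064155578613, 18.487024307250977), 83.85289764404297)
```

View pics/w5.png

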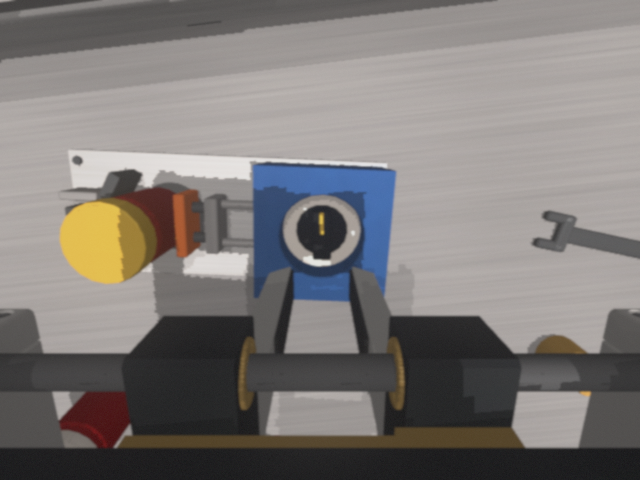

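The picture shows the fingers clear of the knob. Its line at (321,223) is still at the angle I left it (−0.107 rad), and the jar at (110,240) is upright between the pad and the V. I hand the job in.

```bash
python3 -c "
from cell import manip
print(manip.sign_off())"
```

```text
the job is handed in; nothing more can be done
None
```

I stood the jar in the nest, let go of it, and wound the knob until the pad had pushed it home against the V with about 12–13 N (estimated from wrist torque and knob angle, not measured directly). The gripper is clear of everything and the job is handed in at about 20 s; the hand-in returned no verdict.

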